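# Kick the stand down and hold the hose manifold frame upright

### The job

The hose manifold frame is leaning against the filling stand with its kickstand folded up. While it still leans there, flip the kickstand down over centre until it snaps fully down; then take the frame by its black top handle, bring it upright on its own two feet, clear of the filling stand, without lifting or dragging it away, and finish still gripping the handle and holding it upright, because I am about to push hoses onto it and it would tip over. Leave the vial tray, the bottle and the beaker alone.

Things in the scene. Friction and masses are not known exactly. Their poses are not given: they have to be found in the camera images.
- manifold_frame: Flat steel tube frame, 255 mm tall, 0.85 kg. Origin: underside, midway between its two rubber feet. x along the frame (feet, 14 mm uprights at x = -75, 75), z up the uprights, y square to it, to the side with pipe, hose barbs and kickstand. Feet only 14 mm wide in y: it tips easily. At the start it leans 16 degrees to -y; if let go upright, kickstand down, it tips 7 degrees to +y onto it.
- handle (a point): Centre of the frame's top handle, a round black sleeve 20 mm thick, 104 mm long, lying along the frame's x at z = 245 mm of the frame; free all round, to be gripped from above, fingers on either side of the frame.
- barb (a point): Tip of the middle one of five hose barbs (26 mm apart along x) on the 25 mm manifold pipe clamped to the frame's +y side: frame x = 8, y = 60, z = 185 mm. The pipe runs from x = -78 to 108 mm. Only to be kept clear of.
- kickstand (a joint): Kickstand angle, rad: 0 folded (as at the start), 1.85 fully down, both hard stops. A strong spring across the hub throws it to the nearer stop; dead centre at about 0.9. Pressing down with 2 N near its end moves it off its stop. Round bar 11 mm thick. Folded, it points along the frame's -x, rising 10 degrees; down, its end is 83 mm out (+y), 9 mm off the bench when upright.
- kick_hub (a point): Centre of the kickstand's hub (30 mm disc), at x = -20, y = 30, z = 125 mm of the frame. The leg turns about the axis (0, -0.899, -0.438) in the frame, right-handed for a growing joint value: folded it lies parallel to the frame, and swings down and outward.
- kick_push (a point): Point on the kickstand's centre line 105 mm from the hub, near its free end: the place to press it down from above. It moves with the leg.
- kick_foot (a point): Free end of the kickstand's centre line, 121 mm from the hub (rubber end, radius 7.5 mm about it). It moves with the leg.
- fill_stand: Fixed filling stand of folded steel sheet, 260 (x) x 250 (y) x 110 mm high. Origin: centre of its underside. The frame's uprights lean on its +y top edge, frame x parallel to stand x. On it a white tray of vials, 221 x 134 mm, up to 166 mm above the bench, begins 103 mm in from that edge.
- vial_tray: Loose white tray of glass vials, 163 x 105 x 56 mm high, on the bench; leave alone. Origin: centre of the underside.
- rinse_bottle: White plastic bottle, 60 mm across, 150 mm tall; leave alone. Origin: centre of the underside.
- beaker: Steel beaker, 72 mm across, 85 mm tall; leave alone. Origin: centre of the underside.

How it is judged:
By the outcome, as a careful person would: the job done as asked, in the order asked, and still so for the second after the job is handed in, while the arm keeps its last pose, push and grip.
It also fails if it takes over 59 s, if anything falls off the work surface, if the arm or the gripper's body presses on something with over 40 N, if the wrist force passes 120 N, or if a joint passes its speed limit or range.

### The arm

A 6-joint arm with a two-finger parallel gripper is mounted at the origin on the work surface. World frame = base frame: x ahead of the robot, y to its left, z up, the work surface at z = 0. Lengths are in m, angles in rad, forces in N, time in s.
With the tool pointing down it reaches from about 0.375 to 0.9 m from the base axis. Payload 3.1 kg.
Tool frame: the origin (TCP) lies between the finger pads, 19 mm behind the fingertips; this is the grasp point; z points along the fingers, y is the line along which they close (so a half turn about z gives the same grasp; the last joint's range is limited). The gripper opens to 87 mm and grips with 3 to 60 N. Pads are 19 mm wide; open, the fingers measure 117 mm over their backs; the gripper's body (75 mm by 190 mm) begins 51 mm behind the grasp point.
Start: joints at [-1.284, 0.527, 1.433, -0, 1.181, -0.178], TCP at [0.28, -0.559, 0.241] pointing down, gripper open.
Joint ranges: [-3.08, 3.08], [-0.75, 2.2], [0.22, 2.44], [-1.43, 4.57], [0, 2.65], [-2.85, 2.85]. Speed limits (rad/s): [2.79, 2.79, 3.14, 3.14, 3.14, 3.14].

### API

Orientations are given as a unit quaternion [x, y, z, w].
In Python, from rig import robot gives the robot as it stands.
- The arm moves only by the tool move_arm, never from a script. Its argument "series" is text: rows parted by semicolons, each of 6 numbers parted by spaces: the shift along the tool's x, y, z in mm, then the turn, a rotation vector about the tool's x, y, z in degrees. In form: dx dy dz ax ay az; .... A call has 1 to 8 rows; each row is the pose to reach, as a shift and turn from the pose commanded when the call began, along the tool's axes at that moment; what a row does not reach only later rows make up. A row lasts 1/12 s, in which the tool goes at most 41.7 mm and 7.16 degrees, less where a joint would pass 70% of its speed; a pose out of reach is approached as far as the arm can. A call with a gripper value outside its range is refused whole. "jaw" is the opening, from 0 (shut) to 1 (fully open), set as the call begins (left out, the last holds). The fingers move at their own pace and stop on an object; "newtons" is the grip in N (left out, the last holds). Time passes only in rows, so rows that repeat a pose let the fingers close. It gives the time, the measured TCP pose, the force, the opening and the grip force at its end, in the units of the state.
- robot.get_obs(): the state, without advancing time (a new reading comes with each control period).
- robot.camera(name): name is "scene" or "side" or "wrist"; returns a dict with "img" (384x512x3 uint8, red, green, blue), "mtx" (3x3 intrinsics, pixels), "world_to_cam" (4x4, takes a point from world to camera coordinates). Camera axes: x right, y down, z forward; pixel columns grow to the right and rows downward; lengths in m; the calibration is good to about 2 mm. The wrist camera is an equidistant fisheye: a pixel r from the principal point sees the ray r / f radians off the axis. A picture is of the moment at which its call begins. There is no depth.
- robot.hand_in(): hands the job in; it is judged then, once.
Trained networks look in a picture, given as the dict that the camera call returned (one of the last four; its "shot" number tells which), for a name from the list of things; names that differ only in an ending like _2 or _b are one class to them, and where a whole thing is asked for, a point or a joint stands for the part that bears it (a point fixed in the world has none). Each returns a list of dicts, best first, with "p" (0 to 1); they miss things now and then, are a little off and sometimes report something else, mostly with a low value. They report only what shows in the picture. A call takes as long as a camera call.
- robot.search_frame(picture, thing): "xyz" ([x, y, z] in m, in world coordinates, good to about 4 mm: the middle of the surface that is visible of it).
- robot.tip_of(picture, thing): "xyz" ([x, y, z] in m, in world coordinates, good to about 4 mm: a listed point, or the origin of a listed thing).
The state is a dict: "time": time; "q": joint angles; "joint_velocities": joint speeds; "joint_torque": joint torques, N m; "position": TCP position; "tool_rot": TCP orientation; "ft_force": force on the tool from outside, world axes, zero at the start; "moment": the same for the moment, N m; "grip_width": finger opening in m; "grip_force": force on a finger pad.
Only numpy, scipy, OpenCV 4.12 (cv2) and the standard library are available. Lean on these libraries where they do the work, as an engineer would, in place of code of your own. Each camera call takes 0.05 s, during which the arm holds its last target. There are 200 camera calls.

## Working session

There is one attempt and no reset: what is moved stays moved. The work goes in short steps, Python scripts to look and compute and a tool call to move; the robot and the scene stay as the last step left them, time stands still between calls to the robot, and variables do not carry over. Pictures are saved under pics/ and viewed, at most 10 in all, crops included, and the job is handed in when it is done.

Besides the shell and the picture viewer there is one more tool, called after "Emit:" as name(argument=value, ...), one argument or row to a line, values as JSON. move_arm: Moves the arm, as the interface text tells. Its arguments: {"type":"object","properties":{"series":{"type":"string"},"jaw":{"type":"number"},"newtons":{"type":"number"}},"required":["series"]}

```bash
ls; mkdir -p pics; cat > h.py <<'E'
from rig import robot
import numpy as np, cv2
from scipy.spatial.transform import Rotation as R
def save(c,n): cv2.imwrite('pics/'+n+'.png',cv2.cvtColor(c['img'],cv2.COLOR_RGB2BGR))
E
python3 - <<'E'
from h import *
np.set_printoptions(precision=4,suppress=True)
o=robot.get_obs(); print(o['time'],o['position'],o['tool_rot'])
for n in ['scene','side']:
    c=robot.camera(n); save(c,n+'0')
    for t in ['manifold_frame','handle','barb','kick_hub','kick_push','kick_foot','fill_stand','vial_tray','rinse_bottle','beaker']:
        r=robot.tip_of(c,t); print(n,t,[(np.round(k['xyz'],4).tolist(),round(k['p'],2)) for k in r[:2]])
E
python3 -c "
import cv2,numpy as np
cv2.imwrite('pics/both.png',cv2.resize(np.vstack([cv2.imread('pics/scene0.png'),cv2.imread('pics/side0.png')]),(400,600)))"
```

```text
pics
0.0 [ 0.28   -0.558   0.2403] [ 0.9731  0.2303 -0.0001 -0.0011]
scene manifold_frame [([0.6462, 0.0142, -0.0045], 0.77)]
scene handle [([0.6463, -0.0515, 0.2406], 0.92)]
scene barb [([0.649, 0.0217, 0.1983], 0.64), ([0.5049, 0.3249, 0.0004], 0.32)]
scene kick_hub [([0.6201, 0.0091, 0.1291], 0.49)]
scene kick_push [([0.5176, -0.0031, 0.1422], 0.59)]
scene kick_foot [([0.503, -0.0011, 0.1465], 0.81)]
scene fill_stand [([0.6554, -0.1482, -0.003], 0.85)]
scene vial_tray [([0.5023, -0.0004, 0.149], 0.24)]
scene rinse_bottle [([0.503, 0.3237, -0.0003], 0.74), ([0.6468, -0.0499, 0.2399], 0.33)]
scene beaker [([0.4053, 0.3394, 0.0013], 0.63)]
side manifold_frame [([0.6476, 0.0201, 0.0016], 0.66)]
side handle [([0.6449, -0.0538, 0.234], 0.71)]
side barb [([0.6494, 0.0211, 0.1944], 0.73), ([0.6393, -0.053, 0.2328], 0.23)]
side kick_hub [([0.6207, 0.0097, 0.1324], 0.77), ([0.6447, -0.0523, 0.232], 0.74)]
side kick_push [([0.6415, -0.0519, 0.235], 0.63), ([0.5226, -0.0022, 0.1454], 0.57)]
side kick_foot [([0.5036, -0.0025, 0.1455], 0.77)]
side fill_stand [([0.657, -0.1491, -0.0018], 0.75), ([0.6466, 0.0205, 0.1957], 0.42)]
side vial_tray [([0.6691, 0.3518, -0.0018], 0.78)]
side rinse_bottle [([0.5034, 0.3209, 0.0007], 0.65)]
side beaker [([0.4076, 0.3449, -0.0036], 0.56)]
```

View pics/scene0.png

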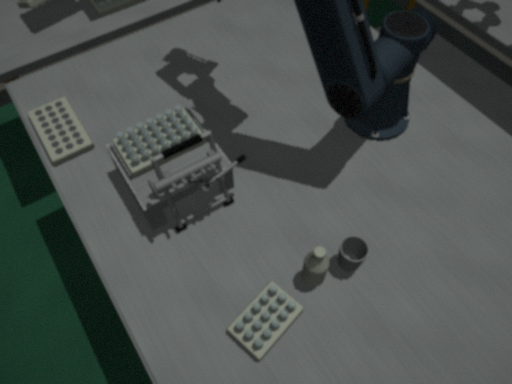

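View pics/side0.png

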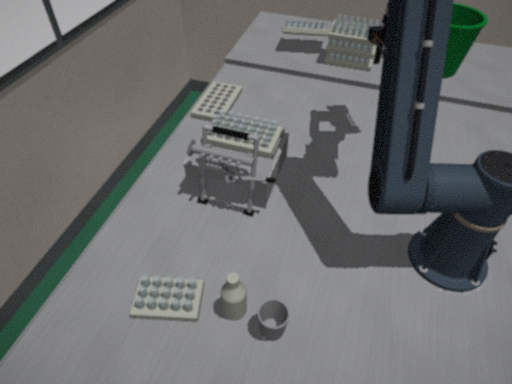

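Both pictures show the frame leaning on the filling stand, at about (185,170) in the scene view and (230,165) in the side view. Its black handle is on top and the kickstand is folded, pointing toward the robot. Next I fit the frame pose and plan the push.

```bash
cat >> h.py <<'E'
np.set_printoptions(precision=4,suppress=True)
from scipy.optimize import least_squares
A=np.array([0,-.899,-.438]); A/=np.linalg.norm(A)
d0=np.array([-np.cos(np.radians(10)),0,np.sin(np.radians(10))]); HUB=np.array([-.02,.03,.125])
def leg(t,r): return HUB+r*R.from_rotvec(A*t).apply(d0)
PT={'manifold_frame':np.zeros(3),'handle':np.array([0,0,.245]),'barb':np.array([.008,.06,.185]),'kick_hub':HUB}
def pose(v): return R.from_euler('ZX',[v[3],v[4]]),np.array(v[:3])
def fit(obs,t=0):
    def loc(n): return leg(t,.105) if n=='kick_push' else leg(t,.121) if n=='kick_foot' else PT[n]
    def f(v):
        r,o=pose(v); return np.concatenate([r.apply(loc(n))+o-x for n,x in obs])/.004
    return least_squares(f,[.647,.017,0,0,.28],loss='soft_l1')
def look(cams,names,tag=None):
    out=[]
    for c in cams:
        im=robot.camera(c)
        if tag: save(im,tag+c)
        for n in names:
            for k in robot.tip_of(im,n)[:1]:
                if k['p']>.3: out.append((n,np.array(k['xyz'])))
    return out
def rel(p,rot):
    o=robot.get_obs(); r0=R.from_quat(o['tool_rot'])
    return np.r_[r0.inv().apply(np.array(p)-o['position'])*1e3,np.degrees((r0.inv()*rot).as_rotvec())]
E
python3 - <<'E'
from h import *
obs=look(['scene','side'],['manifold_frame','handle','barb','kick_hub','kick_push','kick_foot'])
obs+=look(['scene','side'],['manifold_frame','handle','barb','kick_hub','kick_foot'])
s=fit(obs); print(s.x, s.cost, np.degrees(s.x[3:]))
r,o=pose(s.x); np.save('pose.npy',s.x)
th=np.radians(30); yaw=s.x[3]
# tool: z=(sin30,0,-cos30), y=-world y, x = y x z
Rt=R.from_euler('z',yaw)*R.from_matrix(np.array([[np.cos(th),0,np.sin(th)],[0,-1,0],[np.sin(th),0,-np.cos(th)]]))
print(Rt.as_matrix())
tz=Rt.apply([0,0,1])
for t in [-.25,0,.2,.4,.6,.8,.9,1,1.1,1.2,1.85]:
    d=leg(t,.1)-HUB; tang=np.cross(A,d); tang/=np.linalg.norm(tang)
    c=r.apply(leg(t,.1)-.0055*tang)+o
    tcp=c-tz*.019
    print(t,c,'foot',r.apply(leg(t,.121))+o,'tcp',tcp,'tang',r.apply(tang)); 
    if t==-.25: tcp0=tcp
    print('   tool', Rt.inv().apply(tcp-tcp0)*1e3)
print(rel([.42,-.1,.32],Rt), rel(tcp0,Rt)); print(r.apply([0,0,.245])+o)
E
```

```text
[0.6434 0.0174 0.0004 0.0372 0.2876] 45.169309793692 [ 2.1328 16.4803]
[[ 0.8654  0.0372  0.4997]
 [ 0.0322 -0.9993  0.0186]
 [ 0.5     0.     -0.866 ]]
-0.25 [ 0.5353 -0.0178  0.1668] foot [ 0.514  -0.0196  0.1702] tcp [ 0.5258 -0.0182  0.1832] tang [-0.4188  0.6047 -0.6775]
   tool [0. 0. 0.]
0 [ 0.5265 -0.0023  0.1494] foot [ 0.5049 -0.0005  0.1489] tcp [ 0.517  -0.0027  0.1659] tang [-0.1813  0.6604 -0.7287]
   tool [-15.8049 -15.8613  10.8932]
0.2 [0.5237 0.011  0.1348] foot [0.5029 0.0157 0.1312] tcp [0.5143 0.0106 0.1513] tang [ 0.0177  0.6755 -0.7371]
   tool [-25.0493 -29.2358  22.4357]
0.4 [0.525  0.0244 0.1202] foot [0.5057 0.0319 0.1136] tcp [0.5155 0.0241 0.1366] tang [ 0.2159  0.6637 -0.7162]
   tool [-30.8643 -42.6435  36.    ]
0.6 [0.5302 0.0376 0.1061] foot [0.5132 0.0475 0.0969] tcp [0.5207 0.0372 0.1225] tang [ 0.4055  0.6254 -0.6666]
   tool [-33.018  -55.5497  51.0452]
0.8 [0.5391 0.0498 0.0931] foot [0.5251 0.0619 0.0816] tcp [0.5296 0.0494 0.1095] tang [ 0.5789  0.5622 -0.5905]
   tool [-31.4245 -67.44    66.9716]
0.9 [0.5448 0.0554 0.0871] foot [0.5326 0.0684 
[... 151 characters left out ...]
685] tcp [0.5418 0.0603 0.0981] tang [ 0.7293  0.4766 -0.4909]
   tool [-26.1474 -77.8402  83.1443]
1.1 [0.5586 0.0654 0.0768] foot [0.5502 0.0799 0.063 ] tcp [0.5491 0.0651 0.0932] tang [ 0.7939  0.4264 -0.4335]
   tool [-22.1877 -82.3492  91.1212]
1.2 [0.5665 0.0697 0.0724] foot [0.5601 0.0847 0.0581] tcp [0.557  0.0694 0.0889] tang [ 0.8506  0.372  -0.3717]
   tool [-17.3971 -86.3358  98.9185]
1.85 [0.6277 0.083  0.0604] foot [0.6351 0.098  0.0466] tcp [0.6182 0.0826 0.0769] tang [ 0.9949 -0.0452  0.0898]
   tool [ 29.9979 -97.324  140.15  ]
[ 330.5904 -347.3154  -78.7446   -6.4139   29.5389   23.9313] [ 461.847  -373.0091   58.0259   -6.4139   29.5389   23.9313]
[ 0.646  -0.0521  0.2353]
```

Emit:
move_arm(
  series="10 -10 -15 0 1 1; 35 -35 -30 -1 3 3; 60 -65 -45 -1 5 4; 90 -95 -55 -2 8 6; 115 -120 -60 -2 10 8; 140 -150 -65 -3 12 10; 165 -174 -70 -3.2 15 12; 195 -205 -75 -4 18 14",
  jaw=0,
  newtons=20,
)

```text
time: 3.07
position: [0.3627, -0.2894, 0.3169]
tool_rot: [0.981, 0.106, 0.161, -0.001]
ft_force: [1.1, -0.7, 0.4]
grip_width: 0.0416
grip_force: 0.0
```

```bash
cat >> h.py <<'E'
def tilt(th,yaw):
    th=np.radians(th); return R.from_euler('z',yaw)*R.from_matrix(np.array([[np.cos(th),0,np.sin(th)],[0,-1,0],[np.sin(th),0,-np.cos(th)]]))
E
python3 -c "
from h import *
o=robot.get_obs();print(o['position'],o['q'],o['ft_force'])
print(rel([.43,-.08,.31],tilt(30,.037)),rel([.517,.005,.20],tilt(30,.037)))"
```

```text
[ 0.3627 -0.2894  0.3169] [-1.1117  0.139   1.8643  0.3522  1.0528  0.0806] [ 1.0605 -0.709   0.4471]
[ 103.6595 -190.8123   35.4187   -2.4032   11.33      9.8446] [ 167.0224 -259.2659  170.301    -2.4032   11.33      9.8446]
```

Emit:
move_arm(
  series="15 -25 5 0 1.5 1; 30 -55 10 -1 3 3; 45 -80 15 -1 5 4; 60 -110 20 -1.5 7 6; 75 -135 25 -2 8 7; 90 -165 30 -2.4 10 9; 104 -191 35 -2.4 11.3 9.8; 104 -191 35 -2.4 11.3 9.8",
)

```text
time: 3.73
position: [0.427, -0.0738, 0.3087]
tool_rot: [0.966, 0.022, 0.256, -0.009]
ft_force: [-0.9, -0.5, -1.1]
grip_width: 0.0007
grip_force: 0.0
```

```bash
python3 -c "
from h import *
o=robot.get_obs();print(o['position'],o['q'],o['ft_force'],R.from_quat(o['tool_rot']).as_matrix())
print(rel([.517,.005,.20],tilt(30,.037)))"
```

```text
[ 0.427  -0.0738  0.3087] [-0.6629  0.0062  2.1232  0.544   0.6826  0.492 ] [-0.9141 -0.5334 -1.0598] [[ 0.8681  0.0473  0.4941]
 [ 0.0383 -0.9989  0.0284]
 [ 0.4949 -0.0058 -0.8689]]
[ 27.36   -73.807  141.1211  -0.5819   0.3378   0.35  ]
```

Emit:
move_arm(
  series="5 -12 10 0 0 0; 9 -25 30 0 0 0; 13 -40 55 0 0 0; 17 -50 80 0 0 0; 21 -60 105 0 0 0; 25 -70 128 0 0 0; 27 -74 138 0 0 0; 27 -74 138 0 0 0",
)

```text
time: 4.4
position: [0.5187, -0.0017, 0.2018]
tool_rot: [0.967, 0.02, 0.256, -0.006]
ft_force: [0.4, 0.3, -0.5]
grip_width: 0.0004
grip_force: 0.0
```

```bash
python3 - <<'E'
from h import *
o=robot.get_obs();print(o['position'],o['q'],o['ft_force'])
ims={}
P=[]
for n in ['side','wrist']:
    c=robot.camera(n); im=cv2.cvtColor(c['img'],cv2.COLOR_RGB2BGR)
    P.append(cv2.resize(im[50:290,120:440],(640,480)) if n=='side' else im)
    for t in ['kick_foot','kick_hub']:
        print(n,t,[(k['xyz'],k['p']) for k in robot.tip_of(c,t)[:1]])
cv2.imwrite('pics/a.png',P[0]); cv2.imwrite('pics/w.png',P[1])
E
```

```text
[ 0.5187 -0.0017  0.2018] [-0.3206  0.3494  2.1082  0.7474  0.2639  0.5234] [ 0.358   0.3115 -0.5083]
side kick_foot [([0.5046, -0.0042, 0.1472], 0.61)]
side kick_hub [([0.6201, 0.0103, 0.1315], 0.46)]
wrist kick_foot [([0.5069, 0.321, -0.0017], 0.65)]
wrist kick_hub [([0.6246, 0.0102, 0.1303], 0.91)]
```

View pics/a.png

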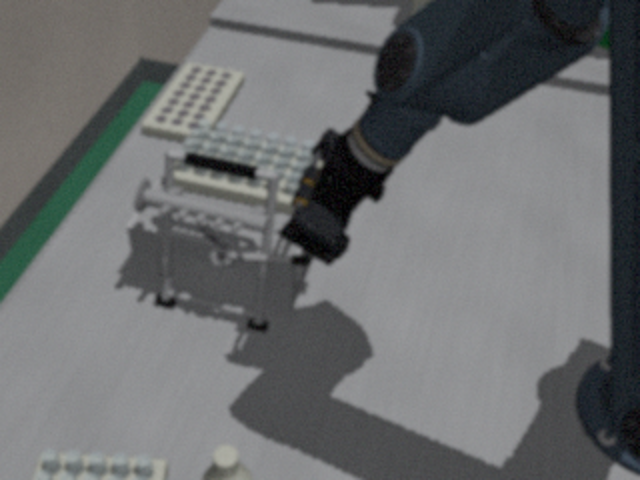

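View pics/w.png

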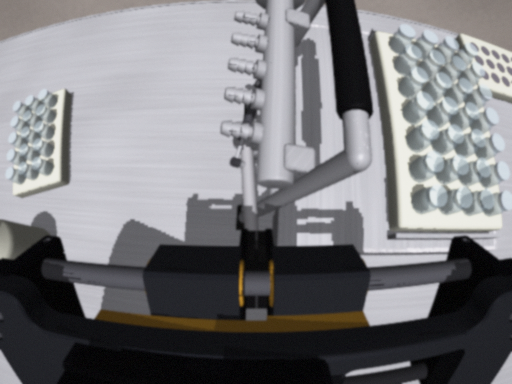

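The side picture shows the closed fingers at about (305,245), just above the kickstand's end. In the wrist picture the leg runs to (250,205), in line with the fingers at (257,235). Now I go down onto it.

Emit:
move_arm(
  series="-5 -3 8 0 0 0; -10 -6 16 0 0 0; -14 -8 22 0 0 0; -17 -9 26 0 0 0; -18 -9 28 0 0 0; -19 -9 30 0 0 0; -20 -10 31 0 0 0; -20 -10 31 0 0 0",
)

```text
time: 5.37
position: [0.5148, 0.0085, 0.1674]
tool_rot: [0.966, 0.019, 0.257, -0.007]
ft_force: [-2.3, 2.2, 4.9]
grip_width: 0.0004
grip_force: 2.3
```

```bash
python3 - <<'E'
from h import *
o=robot.get_obs();print(o['position'],o['q'],o['ft_force'])
v=np.load('pose.npy'); r,oo=pose(v); Rt=R.from_quat(o['tool_rot']); tz=Rt.apply([0,0,1])
for t in [0,.2,.4,.6,.8,.9,1,1.1]:
    d=leg(t,.1)-HUB; tang=np.cross(A,d); tang/=np.linalg.norm(tang)
    print(t,Rt.inv().apply(r.apply(leg(t,.1)-.0055*tang)+oo-tz*.019-o['position'])*1e3)
E
```

```text
[0.5148 0.0085 0.1674] [-0.2977  0.4292  2.1541  1.2154  0.1801  0.0655] [-2.3313  2.159   4.8915]
0 [ 0.7843 11.3583  2.1536]
0.2 [-8.4027 -1.978  13.7859]
0.4 [-14.1542 -15.3319  27.4301]
0.6 [-16.2409 -28.1709  42.5421]
0.8 [-14.5798 -39.9833  58.5194]
0.9 [-12.3586 -45.3552  66.6342]
1 [ -9.2369 -50.2982  74.7252]
1.1 [ -5.2459 -54.7627  82.7115]
```

Emit:
move_arm(
  series="-2 -1 4 0 0 0; -4 -2 7 0 0 0; -6 -3 10 0 0 0; -8 -5 14 0 0 0; -10 -7 17 0 0 0; -11 -9 20 0 0 0; -12 -11 23 0 0 0; -14 -13 26 0 0 0",
)

```text
time: 6.03
position: [0.5169, 0.0231, 0.1391]
tool_rot: [0.965, 0.021, 0.26, -0.008]
ft_force: [-1.5, 7.6, 7.2]
grip_width: 0.0006
grip_force: 3.8
```

```bash
cat > k.py <<'E'
from h import *
o=robot.get_obs();print(o['position'],o['q'],o['ft_force'])
for n in ['side','wrist','scene']:
    c=robot.camera(n)
    for t in ['handle','kick_push','kick_foot','kick_hub']:
        print(n,t,[(np.array(k['xyz']),round(k['p'],2)) for k in robot.tip_of(c,t)[:1]])
E
python3 k.py
```

```text
[0.5169 0.0231 0.1391] [-0.2608  0.5055  2.1759  1.8471  0.1624 -0.5431] [-1.4638  7.612   7.1915]
side handle [(array([ 0.6429, -0.0498,  0.2383]), 0.67)]
side kick_push [(array([0.5229, 0.025 , 0.1148]), 0.5)]
side kick_foot [(array([0.5027, 0.3209, 0.0039]), 0.53)]
side kick_hub [(array([0.623 , 0.0106, 0.1342]), 0.58)]
wrist handle [(array([ 0.5067,  0.3229, -0.0009]), 0.4)]
wrist kick_push []
wrist kick_foot []
wrist kick_hub [(array([0.6241, 0.0134, 0.1282]), 0.78)]
scene handle [(array([ 0.6473, -0.0516,  0.24  ]), 0.75)]
scene kick_push [(array([0.5177, 0.0258, 0.1083]), 0.72)]
scene kick_foot [(array([0.5058, 0.033 , 0.1077]), 0.8)]
scene kick_hub [(array([ 0.6461, -0.0464,  0.2408]), 0.74)]
```

Emit:
move_arm(
  series="-1 -4 3 0 0 0; -1 -7 7 0 0 0; -2 -11 11 0 0 0; -2 -14 15 0 0 0; -1.5 -18 19 0 0 0; -1 -22 23 0 0 0; 0 -25 27 0 0 0; 0 -28 31 0 0 0",
)

```text
time: 7.45
position: [0.5296, 0.0495, 0.1097]
tool_rot: [0.966, 0.019, 0.256, -0.006]
ft_force: [0.5, 0.2, 0.8]
grip_width: 0.0005
grip_force: 0.1
```

```bash
python3 k.py
```

```text
[0.5296 0.0495 0.1097] [-0.1765  0.5866  2.1523  2.3428  0.1502 -0.9662] [0.4875 0.2108 0.8461]
side handle [(array([ 0.6433, -0.0478,  0.2353]), 0.58)]
side kick_push [(array([0.5392, 0.0499, 0.0829]), 0.74)]
side kick_foot [(array([0.5229, 0.0546, 0.0765]), 0.66)]
side kick_hub [(array([0.6205, 0.0128, 0.1344]), 0.48)]
wrist handle []
wrist kick_push [(array([0.5388, 0.0573, 0.0825]), 0.79)]
wrist kick_foot []
wrist kick_hub [(array([0.625 , 0.0122, 0.1298]), 0.95)]
scene handle [(array([ 0.6441, -0.0493,  0.24  ]), 0.69)]
scene kick_push [(array([0.551 , 0.0643, 0.0707]), 0.77)]
scene kick_foot [(array([0.5388, 0.0757, 0.0667]), 0.73)]
scene kick_hub [(array([0.6205, 0.0131, 0.1287]), 0.71)]
```

```bash
python3 k.py | grep -v wrist
```

```text
[0.5299 0.0496 0.1104] [-0.1769  0.5854  2.1524  2.3406  0.1514 -0.9643] [ 0.1032 -0.8359  0.1647]
side handle [(array([ 0.6424, -0.0492,  0.2343]), 0.62)]
side kick_push [(array([0.626 , 0.0833, 0.0541]), 0.76)]
side kick_foot [(array([0.6257, 0.0913, 0.0421]), 0.67)]
side kick_hub [(array([0.6231, 0.0123, 0.1295]), 0.49)]
scene handle [(array([ 0.6492, -0.048 ,  0.2395]), 0.57)]
scene kick_push [(array([0.6307, 0.0824, 0.052 ]), 0.54)]
scene kick_foot []
scene kick_hub [(array([0.6208, 0.0144, 0.128 ]), 0.79)]
```

The kickstand has snapped fully down: its end is at about (0.626, 0.091, 0.042), the frame still leans. Next is the retreat.

Emit:
move_arm(
  series="0 2 -10 0 0 0; 0 4 -25 0 0 0; 0 6 -40 0 0 0; 0 10 -55 0 0 0; 5 15 -75 0 0 0; 10 20 -95 0 0 0; 15 30 -120 0 0 0; 20 40 -145 0 0 0",
  jaw=0,
)

```text
time: 9.62
position: [0.4973, 0.0322, 0.1996]
tool_rot: [0.964, 0.023, 0.263, -0.016]
ft_force: [0.7, 0.5, -0.9]
grip_width: 0.0003
grip_force: 0.0
```

```bash
cat > g.py <<'E'
from h import *
o=robot.get_obs();print(o['time'],o['position'],o['q'],o['ft_force'])
yaw=.037
def G(lean): # tool aligned with frame: x=frame x, y=-frame y, z=-frame z
    return R.from_euler('ZX',[yaw,np.radians(lean)])*R.from_euler('x',180,degrees=True)
E
python3 - <<'E'
from g import *
print(rel([.50,-.04,.37],tilt(15,.037)));print(rel([.6455,-.07,.32],G(16)))
E
```

```text
9.6167 [0.4973 0.0322 0.1996] [-0.2633  0.3358  2.1702  0.9416  0.2154  0.3749] [ 0.7492  0.4765 -0.8872]
[  86.4274   69.1591 -148.385    -1.3039  -15.5704    0.4058]
[185.0863 107.6268 -32.8129  14.367  -30.2727   4.8394]
```

Emit:
move_arm(
  series="10 5 -25 0 -1 0; 20 15 -50 0 -3 0; 32 25 -72 0 -5 0; 44 35 -95 -1 -7 0; 56 45 -115 -1 -10 0; 70 57 -135 -1 -13 0; 86 69 -148 -1 -15 0; 86 69 -148 -1 -15 0",
  jaw=0.65,
)

```text
time: 10.28
position: [0.5051, -0.0429, 0.3752]
tool_rot: [0.99, 0.022, 0.142, -0.001]
ft_force: [1.3, 0.3, 0.8]
grip_width: 0.0457
grip_force: 0.0
```

```bash
python3 - <<'E'
from g import *
print(rel([.6455,-.07,.315],G(16)))
E
python3 k.py | grep -v wrist
```

```text
10.2833 [ 0.5051 -0.0429  0.3752] [-0.3692  0.1047  1.7193  0.1255  1.0568  1.1102] [1.3192 0.3499 0.8147]
[116.4995  32.8933  97.0784  16.0877 -16.1899   2.6756]
[ 0.5051 -0.0429  0.3752] [-0.3692  0.1047  1.7193  0.1255  1.0568  1.1102] [1.3192 0.3499 0.8147]
side handle [(array([ 0.6438, -0.0478,  0.2347]), 0.67)]
side kick_push [(array([0.6342, 0.0828, 0.0534]), 0.59)]
side kick_foot [(array([0.6324, 0.0943, 0.0409]), 0.56)]
side kick_hub [(array([0.6183, 0.013 , 0.1347]), 0.55)]
scene handle [(array([ 0.6468, -0.0483,  0.2398]), 0.63)]
scene kick_push [(array([0.6297, 0.0843, 0.0557]), 0.76)]
scene kick_foot [(array([0.6303, 0.0942, 0.0433]), 0.66)]
scene kick_hub [(array([0.6212, 0.0139, 0.1285]), 0.85)]
```

Emit:
move_arm(
  series="15 4 8 2 -2 0; 32 9 20 4 -4 0; 50 14 35 6 -7 1; 68 19 50 9 -9 1; 86 24 68 11 -12 2; 103 29 85 14 -14 2; 116 33 97 16 -16 2.7; 116 33 97 16 -16 2.7",
)

```text
time: 11.7
position: [0.6424, -0.0688, 0.3029]
tool_rot: [0.99, 0.017, -0.008, -0.142]
ft_force: [-0.5, -0.5, 0.0]
grip_width: 0.0562
grip_force: 0.0
```

```bash
python3 - <<'E'
from g import *
c=robot.camera('wrist'); save(c,'w2')
print([(k['xyz'],k['p']) for k in robot.tip_of(c,'handle')[:1]])
print(rel([.6455,-.049,.2375],G(16)))
E
```

```text
11.7 [ 0.6424 -0.0688  0.3029] [-0.3939  0.5378  1.2651  0.255   1.474   1.101 ] [-0.4814 -0.5409  0.0042]
[([0.6478, -0.0481, 0.2367], 0.95)]
[ 7.2678  2.1397 70.3398 -0.3073  0.6027 -0.1525]
```

View pics/w2.png

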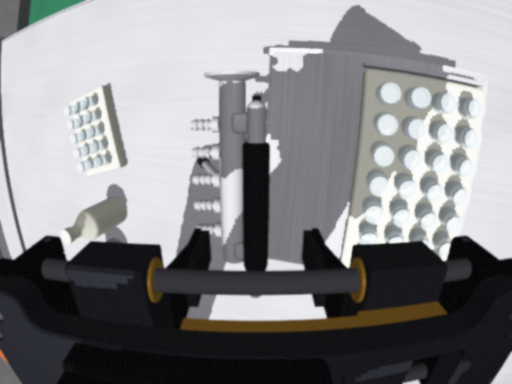

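The black handle (256,205) is centred between the open fingers (205,250) and (315,250). Descending.

Emit:
move_arm(
  series="1 0 12 0 0 0; 3 1 25 0 0 0; 4 1.5 38 0 0 0; 6 2 50 0 0 0; 7 2 58 0 0 0; 7 2 64 0 0 0; 7 2 69 0 0 0; 7 2 69 0 0 0",
)

```text
time: 12.47
position: [0.6446, -0.0483, 0.2397]
tool_rot: [0.99, 0.018, -0.008, -0.142]
ft_force: [0.1, -0.4, 0.3]
grip_width: 0.0567
grip_force: 0.0
```

```bash
python3 - <<'E'
from g import *
print(rel([.6455,-.049,.2375],G(16)))
E
```

```text
12.4667 [ 0.6446 -0.0483  0.2397] [-0.3634  0.5932  1.3436  0.2647  1.3356  1.0917] [ 0.0883 -0.413   0.3385]
[ 0.9083  1.3223  1.9428 -0.2863  0.5672 -0.0953]
```

Close gently, then firm up.

Emit:
move_arm(
  series="0 0 1 0 0 0; 0 0 1 0 0 0; 0 0 1 0 0 0; 0 0 1 0 0 0; 0 0 1 0 0 0; 0 0 1 0 0 0; 0 0 1 0 0 0; 0 0 1 0 0 0",
  jaw=0,
  newtons=10,
)

```text
time: 13.13
position: [0.6453, -0.0489, 0.2397]
tool_rot: [0.99, 0.018, -0.007, -0.141]
ft_force: [-0.7, -0.0, 1.2]
grip_width: 0.0196
grip_force: 10.0
```

Emit:
move_arm(
  series="0 0 0 0 0 0; 0 0 0 0 0 0; 0 0 0 0 0 0; 0 0 0 0 0 0",
  newtons=40,
)

```text
time: 13.47
position: [0.6453, -0.0488, 0.2397]
tool_rot: [0.99, 0.018, -0.007, -0.141]
ft_force: [0.6, -1.3, 1.0]
grip_width: 0.0188
grip_force: 40.0
```

```bash
python3 - <<'E'
from g import *
print(o['grip_width'],o['grip_force'],o['moment'])
p=o['position']; r0=R.from_quat(o['tool_rot'])
ex=np.array([np.cos(yaw),np.sin(yaw),0])
# handle centre ~ TCP; pivot line: foot -y edge (frame y=-7,z=0)
Rf=R.from_euler('ZX',[yaw,np.radians(16)]); piv=p-Rf.apply([0,.007,.245]); print('pivot',piv)
for a in range(2,17,2):
    dr=R.from_rotvec(-ex*np.radians(a)); tp=piv+dr.apply(p-piv)
    print(a,r0.inv().apply(tp-p)*1e3,np.degrees((r0.inv()*dr*r0).as_rotvec()),tp)
E
```

```text
13.4667 [ 0.6453 -0.0488  0.2397] [-0.3637  0.5935  1.343   0.2648  1.334   1.0917] [ 0.6283 -1.3436  1.0411]
0.01882995599373205 39.997133016586304 [-0.293   0.0136 -0.071 ]
pivot [0.6431 0.012  0.0023]
2 [-0.0119 -8.5444  0.4296] [-1.9999  0.0036  0.0161] [ 0.645  -0.0405  0.2417]
4 [ -0.0215 -17.0685   1.1571] [-3.9999  0.0072  0.0321] [ 0.6447 -0.0321  0.2434]
6 [ -0.0285 -25.5621   2.1817] [-5.9998  0.0108  0.0482] [ 0.6444 -0.0236  0.2447]
8 [ -0.0332 -34.0148   3.5021] [-7.9997  0.0144  0.0642] [ 0.6441 -0.0152  0.2458]
10 [ -0.0353 -42.4162   5.1166] [-9.9997  0.018   0.0803] [ 0.6438 -0.0066  0.2466]
12 [ -0.035  -50.7562   7.0234] [-11.9996   0.0216   0.0964] [0.6434 0.0019 0.2471]
14 [ -0.0323 -59.0246   9.22  ] [-13.9995   0.0252   0.1124] [0.6431 0.0104 0.2473]
16 [ -0.0271 -67.2112  11.7038] [-15.9995   0.0288   0.1285] [0.6428 0.019  0.2473]
```

Emit:
move_arm(
  series="0 -4.3 0.2 -1 0 0; 0 -8.5 0.4 -2 0 0; 0 -12.8 0.8 -3 0 0; 0 -17.1 1.2 -4 0 0; 0 -21.3 1.7 -5 0 0; 0 -25.6 2.2 -6 0 0; 0 -29.8 2.8 -7 0 0; 0 -34 3.5 -8 0 0",
)

```text
time: 14.13
position: [0.6443, -0.0142, 0.2461]
tool_rot: [0.997, 0.019, -0.005, -0.071]
ft_force: [1.1, 0.6, 2.0]
grip_width: 0.0189
grip_force: 40.0
```

```bash
python3 - <<'E'
from g import *
piv=np.array([.6431,.012,.0023])
p=o['position']; r0=R.from_quat(o['tool_rot']); print(r0.apply([0,0,1]))
print(rel([.6428,.019,.2473],G(0)))
E
```

```text
14.1333 [ 0.6443 -0.0142  0.2461] [-0.256   0.5603  1.363   0.1406  1.2698  1.2322] [1.1314 0.6366 2.02  ]
[-0.0129  0.1417 -0.9898]
[ -0.2043 -33.0654   3.5345  -8.1666   0.4355   0.0257]
```

Emit:
move_arm(
  series="0 -4.2 0.2 -1 0 0; 0 -8.4 0.4 -2 0 0; 0 -12.6 0.8 -3 0 0; 0 -16.8 1.2 -4 0 0; 0 -21 1.7 -5 0 0; 0 -25.2 2.2 -6 0 0; 0 -29.4 2.8 -7.1 0 0; 0 -33.2 3.6 -8.1 0 0",
)

```text
time: 14.8
position: [0.6434, 0.019, 0.2476]
tool_rot: [1.0, 0.019, -0.003, -0.001]
ft_force: [1.9, 1.2, 6.8]
grip_width: 0.0189
grip_force: 40.0
```

```bash
python3 - <<'E'
from g import *
print(o['moment'],R.from_quat(o['tool_rot']).apply([0,0,1]))
names=['manifold_frame','handle','barb','kick_hub','kick_push','kick_foot']
ob=look(['scene','side'],names,'f')+look(['scene','side','wrist'],names)
for n,x in ob: print(n,x)
s=fit(ob,1.85); print(s.x,np.degrees(s.x[3:]),s.cost)
print(robot.get_obs()['ft_force'],robot.get_obs()['position'])
a=[cv2.imread('pics/f%s.png'%n) for n in ('scene','side')]
cv2.imwrite('pics/f.png',np.hstack([cv2.resize(a[0][80:260,60:300],(400,300)),cv2.resize(a[1][80:260,150:390],(400,300))]))
E
```

```text
14.8 [0.6434 0.019  0.2476] [-0.1437  0.5492  1.371   0.      1.2278  1.3893] [1.9379 1.2278 6.7865]
[ 0.4026 -0.245  -0.1415] [-0.0064  0.0009 -1.    ]
manifold_frame [ 0.6467  0.0214 -0.0061]
handle [0.6448 0.0192 0.2483]
barb [0.6484 0.0766 0.1839]
kick_push [0.6278 0.0941 0.0293]
kick_foot [0.6321 0.1036 0.02  ]
manifold_frame [0.6466 0.021  0.0003]
handle [0.6403 0.0159 0.2432]
barb [0.6469 0.0774 0.1854]
kick_hub [0.6193 0.0514 0.1257]
kick_push [0.631  0.0927 0.0311]
kick_foot [0.6338 0.1002 0.018 ]
manifold_frame [ 0.6426  0.0201 -0.0065]
handle [0.6457 0.02   0.246 ]
barb [0.6492 0.0741 0.1886]
kick_hub [0.6195 0.0484 0.1206]
kick_push [0.6311 0.0938 0.0284]
kick_foot [0.6324 0.1029 0.02  ]
manifold_frame [0.6448 0.0242 0.0008]
handle [0.6415 0.0169 0.2421]
barb [0.6468 0.0772 0.1843]
kick_hub [0.6221 0.0494 0.1278]
kick_push [0.6353 0.0931 0.0339]
kick_foot [0.6215 0.0511 0.1255]
handle [0.6441 0.0177 0.2437]
barb [0.6501 0.0761 0.1853]
kick_push [0.6535 0.0786 0.1846]
kick_foot [0.6296 0.1026 0.0173]
[ 0.6443  0.0135 -0.0002  0.0742 -0.0171] [ 4.2509 -0.9789] 101.9455354082386
[2.1154 1.594  5.3909] [0.6434 0.0188 0.2477]
```

View pics/f.png

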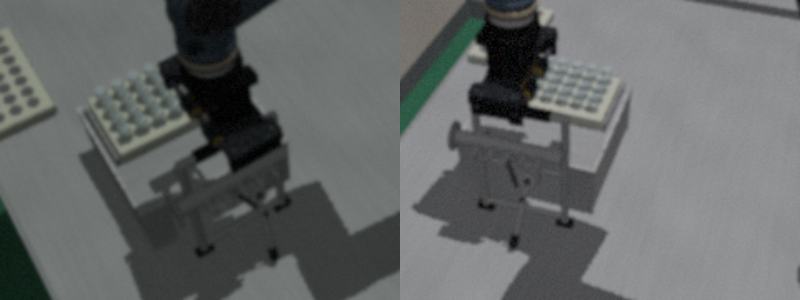

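In both views the frame stands upright, with its feet on the bench at about (205,250) and (285,200) on the left and (487,205) and (567,222) on the right. The kickstand is down, the stand is clear and the handle is gripped. Fitted points agree with upright to within about 1°. Handing in.

```bash
python3 -c "
from h import *
o=robot.get_obs(); print(o['time'],o['position'],o['ft_force'],o['grip_force'])
print(robot.hand_in())"
```

```text
16.55 [0.6434 0.0188 0.2477] [2.1154 1.594  5.3909] 40.02005338668823
the job is handed in; nothing more can be done
None
```

The job is handed in: I flipped the kickstand fully down while the frame still leaned, then brought the frame upright (to within about 1°) on its own feet, clear of the stand, and the arm still holds the handle at 40 N; the tray, bottle and beaker were not touched, and the clock was at 16.6 s.

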